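Clear the inspection stamp and hold a bracket home in the corner fixture

ROBOT

A 6-joint arm with a two-finger parallel gripper is mounted at the origin on a cart in front of the work surface, level with it; the furniture and walls round the work are solid. World frame = base frame: x ahead of the robot, y to its left, z up, the work surface at z = 0. Lengths are in m, angles in rad, forces in N, time in s.
With the tool pointing down it reaches from about 0.375 to 0.9 m from the base axis. Payload 3.1 kg.
Tool frame: the origin (TCP) lies on the centre line of the jaws, within the pads' length; the fingertips stand 8 mm ahead of it and the grasp point (between the pads) lies 11 mm behind it; z points along the fingers, y is the line along which they close (so a half turn about z gives the same grasp; the last joint's range is limited). The gripper opens to 87 mm and grips with 3 to 60 N. Pads are 19 mm wide; open, the fingers measure 117 mm over their backs; the gripper's body (75 mm by 190 mm) begins 51 mm behind the grasp point.
Start: joints at [-1.361, 0.527, 1.433, -0, 1.181, -0.178], TCP at [0.237, -0.578, 0.209] pointing down, gripper open.
Joint ranges: [-3.08, 3.08], [-0.75, 2.2], [0.22, 2.44], [-1.43, 4.57], [0, 2.65], [-2.85, 2.85]. Speed limits (rad/s): [2.79, 2.79, 3.14, 3.14, 3.14, 3.14].

INTERFACE

Orientations are given as a unit quaternion [x, y, z, w].
In Python, from rig import robot gives the robot as it stands. The module is installed in compiled form; this text tells all that it offers.
- The arm moves only by the tool send_rows, never from a script. Its argument "increments" is one flat list of numbers, 7 for each row, row after row: the turn, a rotation vector about the world's x, y, z in rad, then the shift along the world's x, y, z in cm, then the opening, from 0 (shut) to 1 (fully open). A call has 1 to 20 rows; each row shifts and turns the commanded pose from where the row before left it; what a row does not reach is not made up. A row lasts 1/12 s, in which the tool goes at most 41.7 mm and 7.16 degrees, less where a joint would pass 70% of its speed; a pose out of reach is approached as far as the arm can. A call is refused whole if a number of a shift passes 4.17 or a number of a turn 0.125, either way. A call with a gripper value outside its range is refused whole. The fingers move at their own pace and stop on an object; "newtons" is the grip in N (left out, the last holds). Time passes only in rows, so rows that do not move let the fingers close. It gives the time, the measured TCP pose, the force, the opening and the grip force at its end, in the units of the state.
- robot.get_obs(): the state, without advancing time (a new reading comes with each control period).
- robot.camera(name): name is "scene" or "side" or "wrist"; returns a dict with "image" (480x640x3 uint8, red, green, blue), "range_z" (480x640 float32, m along the optical axis (not along the pixel's ray), 0 where there is no reading), "fx", "fy", "cx", "cy" (pixels), "dist_coeffs" ([k1, k2, p1, p2, k3] as OpenCV has them; the pictures are not rectified), "R" (3x3) and "t" (3): a world point X has camera coordinates R X + t. Camera axes: x right, y down, z forward; pixel columns grow to the right and rows downward; lengths in m; the calibration is good to about 2 mm. A picture is of the moment at which its call begins.
- robot.hand_in(): hands the job in; it is judged then, once.
The state is a dict: "time": time; "q": joint angles; "joint_velocities": joint speeds; "joint_torque": joint torques, N m; "position": TCP position; "tool_rot": TCP orientation; "ft_force": force on the tool from outside, world axes, zero at the start; "moment": the same for the moment, N m; "grip_width": finger opening in m; "grip_force": force on a finger pad.
Only numpy, scipy, OpenCV 4.12 (cv2) and the standard library are available. Lean on these libraries where they do the work, as an engineer would, in place of code of your own. Each camera call takes 0.05 s, during which the arm holds its last target. There are 200 camera calls.

TASK

The wooden inspection stamp has been left standing on the steel corner fixture: stand it upright in its round wooden holder cup. Then take the longer of the two aluminium brackets, lay it flat on the fixture plate with its long side against the long fence and its end against the short fence, press it home against both fences at once, and finish while still holding it pressed there with the gripper. Leave the shorter bracket and the ink pad where they are.

Things in the scene. Friction and masses are not known exactly. Their poses are not given: they have to be found in the camera images.
- stamp: turned wooden inspection stamp, an hourglass 27 mm across at the foot, 24 mm at the head, 63 mm tall, 30 g, loose, standing upright on the fixture plate at the start; origin at the centre of its underside, z up along its axis
- cup: round wooden holder cup with open top, fixed to the bench; outside diameter 50 mm, 26 mm tall, inside diameter 40 mm, inner floor 5 mm above the bench; origin at the centre of its underside, z up
- bracket: the longer aluminium bracket, an upside-down T, loose, about 0.3 kg: base 90 mm long (its x) x 56 mm wide (its y) x 14 mm thick, with an upright web along the middle of the base, 78 mm long (x) x 12 mm thick (y), rising to 52 mm above the underside; take it by the web. Its smooth faces slide easily on the fixture's oiled steel (friction about 0.2). Origin at the centre of its underside, z up; it is the same either way round
- other_bracket: the shorter aluminium bracket, same section (base 56 mm wide, 52 mm tall) but only 58 mm long; loose; to be left alone. Origin at the centre of its underside, x along its length
- fixture: steel corner fixture fixed to the bench: plate 180 mm (its x) x 150 mm (its y) x 10 mm thick, carrying two low fences that rise 16 mm above the plate; origin at the centre of the plate's underside, z up. The long fence runs along x on the plate's +y edge, the short fence runs along y on the +x edge
- long_fence: the long fence, 140 mm long (x) x 15 mm thick (y) x 16 mm tall; origin at the centre of its underside, on the plate, axes as the fixture's; its working face looks to the fixture's -y
- short_fence: the short fence, 95 mm long (y) x 15 mm thick (x) x 16 mm tall; origin at the centre of its underside, on the plate, axes as the fixture's; its working face looks to the fixture's -x. Where the two fences would meet there is a small relief gap
- corner (a point): the point on the plate's upper face where the planes of the two fences' working faces cross (fixture x +70, y +55, z +10 mm); axes as the fixture's: the seated bracket's centre lies 45 mm to -x and 28 mm to -y of it
- ink_pad: flat ink pad, 52 x 68 x 9 mm, loose, on the bench near the cup; to be left alone; origin at the centre of its underside
Mind the look-alikes: they are no part of the job. Leave any black or red look-alike of the bracket alone.

How it is judged:
On the way, in this order (a step that is already met when the one before it is completed fails the run):
1. the stamp stands upright in its cup, let go (horizontal distance between stamp and cup below 0.01 m and z of stamp in the frame of cup below 0.01 m and angle between stamp's own z axis and vertical below 0.12 rad and contact force between the fingers and stamp below 0.1 N), for 0.2 s.
2. the long bracket lies flat on the plate and is held pressed against both fences (contact force between bracket and long_fence above 1.5 N and contact force between bracket and short_fence above 1.5 N and contact force between the fingers and bracket above 1.5 N and angle between the x axis of bracket and the x axis of fixture, either way round below 0.035 rad and angle between bracket's own z axis and vertical below 0.035 rad and z of bracket in the frame of corner between -0.003 and 0.003 m and x of bracket in the frame of corner above -0.049 m and y of bracket in the frame of corner above -0.032 m), for 0.2 s.
At the end, for the whole second after the job is handed in: Stamp upright on the floor of its cup (10 mm, 0.12 rad), let go. Long bracket flat on the plate (3 mm), square to the fences (0.035 rad), within 4 mm of home, pressing on each fence with over 1.5 N while the fingers hold it with over 1.5 N; all at rest (all of step 1 and all of step 2 and linear speed of each of bracket, stamp below 0.01 m/s); the arm keeps its last pose, push and grip.
It fails at once if the shorter bracket is moved by more than 30 mm (distance of other_bracket from where it was at the start of the episode above 0.03 m).
It fails at once if the ink pad is moved by more than 30 mm (distance of ink_pad from where it was at the start of the episode above 0.03 m).
It also fails if it takes over 72 s, if anything falls off the work surface, if the arm or the gripper's body presses on something with over 40 N, if the wrist force passes 120 N, or if a joint passes its speed limit or range.

## Working session

There is one attempt and no reset: what is moved stays moved. The work goes in short steps, Python scripts to look and compute and a tool call to move; the robot and the scene stay as the last step left them, time stands still between calls to the robot, and variables do not carry over. Pictures are saved under pics/ and viewed, at most 10 in all, crops included, and the job is handed in when it is done.

Besides the shell and the picture viewer there is one more tool, called after "Call:" as a command line: name --argument value ..., lists and objects as JSON in quotes. send_rows: Moves the arm, as the interface text tells. Its arguments: {"type":"object","properties":{"increments":{"type":"array"},"newtons":{"type":"number"}},"required":["increments"]}

```bash
mkdir -p pics; cat > h.py <<'E'
import numpy as np, cv2
from rig import robot
def cam(n):
    c=robot.camera(n); c['K']=np.array([[c['fx'],0,c['cx']],[0,c['fy'],c['cy']],[0,0,1.]]); c['R']=np.array(c['R']); c['t']=np.array(c['t']); c['d']=np.array(c['dist_coeffs'],float); return c
def ray(c,uv,z):
    p=cv2.undistortPoints(np.array(uv,float).reshape(-1,1,2),c['K'],c['d']).reshape(-1,2)
    d=np.c_[p,np.ones(len(p))]@c['R']; o=-c['R'].T@c['t']
    return o+d*((z-o[2])/d[:,2])[:,None]
def cloud(c):
    v,u=np.mgrid[0:480,0:640]; uv=np.stack([u,v],-1).reshape(-1,1,2).astype(float)
    p=cv2.undistortPoints(uv,c['K'],c['d']).reshape(480,640,2); z=c['range_z'].astype(float)
    X=np.dstack([p[...,0]*z,p[...,1]*z,z])-c['t']
    X=X@c['R']; X[z==0]=np.nan; return X
def save(c,n): cv2.imwrite('pics/'+n+'.png',c['image'][...,::-1])
E
python3 - <<'E'
from h import *
for n in ['scene','side']:
    c=cam(n); save(c,n+'0'); np.savez('pics/'+n+'0.npz',X=cloud(c),**{k:c[k] for k in['K','d','R','t','image']}); print(n,-c['R'].T@c['t'])
o=robot.get_obs(); print(o['time'],o['position'],o['tool_rot'],o['grip_width'])
E
```

```text
scene [0.03552556 0.97633178 0.87862492]
side [ 0.50865089 -1.38240714  0.65930842]
0.1 [ 0.2367915  -0.57766368  0.20766993] [ 9.81167592e-01  1.93155914e-01 -1.32799160e-05 -9.73916417e-04] 0.08719933394060163
```

View pics/scene0.png

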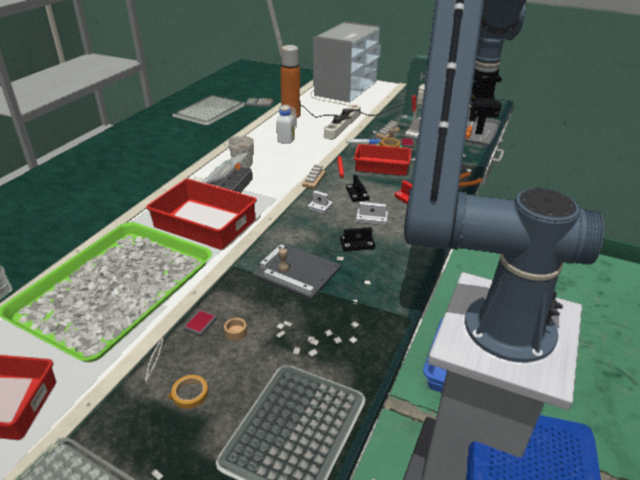

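View pics/side0.png

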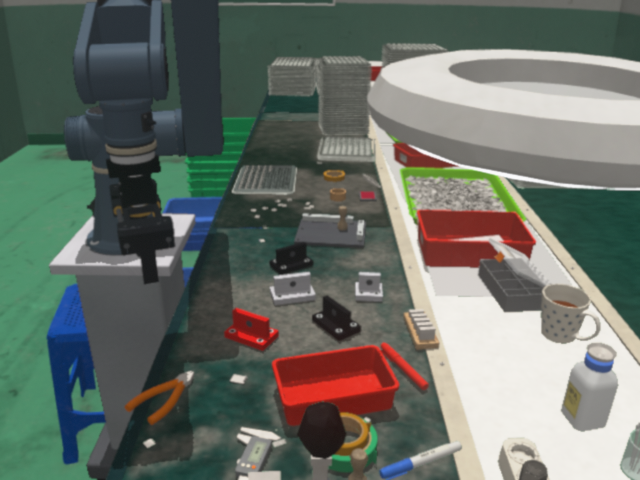

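The scene view shows the fixture at (297,268) with the stamp on it at (283,258). The cup is at (235,328), the pad at (200,322), the long bracket at (372,212) and the short one at (319,202). A black look-alike sits between the bracket and the fixture, at (357,238). The side view agrees: bracket (292,290), short (369,287), stamp (343,218).

```bash
python3 - <<'E'
import numpy as np
from h import ray
for n,P in [('scene',dict(stamp=(283,248),plate=(300,270),cup=(235,328),pad=(200,322),brk=(372,207),short=(318,196),black=(357,234),lfa=(263,268),lfb=(311,288),sf=(276,253))),('side',dict(stamp=(343,209),plate=(325,232),brk=(292,283),short=(369,280),cup=(338,192),black=(292,252)))]:
    f=np.load(f'pics/{n}0.npz'); X=f['X']
    for k,(u,v) in P.items(): print(n,k,np.round(np.nanmedian(X[v-1:v+2,u-1:u+2].reshape(-1,3),0),3))
# plate region by height
X=np.load('pics/scene0.npz')['X']; im=np.load('pics/scene0.npz')['image']
x,y,z=X[...,0],X[...,1],X[...,2]
import cv2
m=((x>.3)&(x<.8)&(y>-.25)&(y<.25)&(z>.006)&(z<.09)).astype(np.uint8)
k,l,s,c=cv2.connectedComponentsWithStats(m)
for i in range(1,k):
    if s[i,4]>40:
        q=X[l==i]; print(s[i],np.round(q.min(0),3),np.round(q.max(0),3))
E
```

```text
scene stamp [0.575 0.033 0.068]
scene plate [0.53  0.029 0.009]
scene cup [0.574 0.274 0.003]
scene pad [0.653 0.298 0.009]
scene brk [ 0.452 -0.289  0.043]
scene short [ 0.625 -0.28   0.039]
scene black [ 0.442 -0.147  0.037]
scene lfa [0.619 0.064 0.01 ]
scene lfb [0.465 0.098 0.026]
scene sf [0.611 0.009 0.024]
side stamp [0.572 0.034 0.069]
side plate [0.525 0.018 0.01 ]
side brk [ 0.452 -0.299  0.037]
side short [ 0.617 -0.289  0.039]
side cup [0.567 0.302 0.014]
side black [ 0.445 -0.157  0.038]
[209 195  48  53 900] [ 0.756 -0.16   0.006] [0.8   0.043 0.074]
[340 227  36  23 626] [ 0.39  -0.183  0.006] [ 0.493 -0.104  0.056]
[ 252  244   89   54 2552] [ 0.444 -0.057  0.006] [0.637 0.113 0.074]
[170 247  42  48 251] [0.758 0.068 0.006] [0.8  0.25 0.03]
```

Call:
send_rows --increments '[0, 0, 0, 0, 0, 4, 1, 0, 0, 0, 0, 0, 4, 1, 0, 0, -0.038, 2, 2.5, 0.3, 1, 0, 0, -0.038, 2, 2.5, 0.3, 1, 0, 0, -0.038, 2, 2.5, 0.3, 1, 0, 0, -0.038, 2, 2.5, 0.3, 1, 0, 0, -0.038, 2, 2.5, 0.3, 1, 0, 0, -0.038, 2, 2.5, 0.3, 1, 0, 0, -0.038, 2, 2.5, 0.3, 1, 0, 0, -0.038, 2, 2.5, 0.3, 1, 0, 0, -0.038, 2, 2.5, 0.3, 1, 0, 0, -0.038, 2, 2.5, 0.3, 1, 0, 0, 0, 0, 0, 0, 1, 0, 0, 0, 0, 0, 0, 1]'

```text
time: 1.27
position: [0.4376, -0.3269, 0.3184]
tool_rot: [1.0, 0.006, -0.0, -0.0]
ft_force: [-0.2, -0.0, -0.3]
grip_width: 0.0867
grip_force: 0.0
```

```bash
python3 - <<'E'
from h import *
c=cam('wrist'); save(c,'w1'); np.savez('pics/w1.npz',X=cloud(c),**{k:c[k] for k in['K','d','R','t','image']})
o=robot.get_obs(); print(o['time'],o['position'],o['tool_rot'],-c['R'].T@c['t'],c['R'])
E
```

```text
1.3167 [ 0.43693851 -0.32789929  0.31826422] [ 9.99985340e-01  5.39755326e-03 -4.27868420e-04  5.36156184e-05] [ 0.50739172 -0.32679263  0.49595687] [[ 1.27857302e-02 -9.99917880e-01  8.70301642e-04]
 [-9.67474477e-01 -1.21509605e-02  2.52676652e-01]
 [-2.52645327e-01 -4.07265012e-03 -9.67550387e-01]]
```

View pics/w1.png

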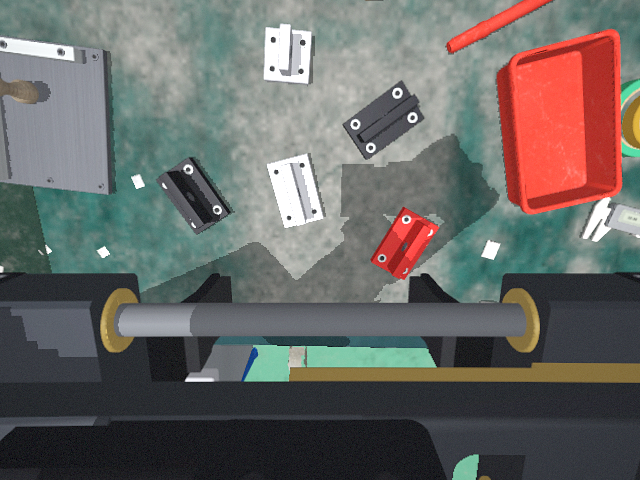

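The wrist view shows the long bracket at (295,190), the short one at (288,54), the black and red look-alikes, and the fixture edge with the stamp at the left (20,90). I'll fit the bracket from this view and move on to the fixture.

```bash
python3 - <<'E'
import numpy as np,cv2
from h import ray
f=np.load('pics/w1.npz'); X=f['X']; im=f['image']; c={k:f[k] for k in['K','d','R','t']}
m=np.zeros((480,640),bool); m[140:240,255:335]=1
z=X[...,2]
for lo,hi in [(.009,.019),(.045,.06)]:
    q=X[m&(z>lo)&(z<hi)]; r=cv2.minAreaRect(q[:,:2].astype(np.float32)*1000); print(len(q),np.median(q[:,2]),r)
mm=(m&(im.min(2)>130)).astype(np.uint8)
k,l,s,_=cv2.connectedComponentsWithStats(mm); i=1+s[1:,4].argmax()
ys,xs=np.where(l==i); r=cv2.minAreaRect(np.c_[xs,ys].astype(np.float32)); b=cv2.boxPoints(r); print(b); p=ray(c,b,.014)*1000;print(np.round(p),p.mean(0))
E
```

```text
2025 0.015414073372682151 ((452.3450927734375, -294.39605712890625), (90.0239028930664, 56.32917785644531), 14.915604591369629)
631 0.053322167906327995 ((452.487548828125, -294.57232666015625), (77.87014770507812, 12.158699989318848), 14.921110153198242)
[[255. 140.]
 [334. 140.]
 [334. 239.]
 [255. 239.]]
[[ 519. -243.   14.]
 [ 520. -346.   14.]
 [ 387. -349.   14.]
 [ 385. -238.   14.]] [ 452.87938614 -293.83303684   14.        ]
```

Call:
send_rows --increments '[0, 0, 0, 0.5, 4, 0, 1, 0, 0, 0, 0.5, 4, 0, 1, 0, 0, 0, 0.5, 4, 0, 1, 0, 0, 0, 0.5, 4, 0, 1, 0, 0, 0, 0.5, 4, 0, 1, 0, 0, 0, 0.5, 4, 0, 1, 0, 0, 0, 0.5, 4, 0, 1, 0, 0, 0, 0.5, 4, 0, 1, 0, 0, 0, 0.5, 4, 0, 1, 0, 0, 0, 0.5, 4, 0, 1, 0, 0, 0, 0, 2, 0, 1, 0, 0, 0, 0, 0, 0, 1, 0, 0, 0, 0, 0, 0, 1]'

```text
time: 2.4
position: [0.487, 0.0911, 0.3182]
tool_rot: [1.0, 0.005, -0.0, 0.001]
ft_force: [0.1, -0.2, -0.1]
grip_width: 0.0871
grip_force: 0.0
```

```bash
python3 - <<'E'
from h import *
c=cam('wrist'); save(c,'w2'); np.savez('pics/w2.npz',X=cloud(c),**{k:c[k] for k in['K','d','R','t','image']})
o=robot.get_obs(); print(o['time'],o['position'],o['tool_rot'],-c['R'].T@c['t'])
E
```

```text
2.45 [0.48699566 0.09036426 0.31818615] [ 9.99991258e-01  4.12925356e-03 -3.63896951e-04  5.47630861e-04] [0.55678415 0.09119033 0.49565364]
```

View pics/w2.png

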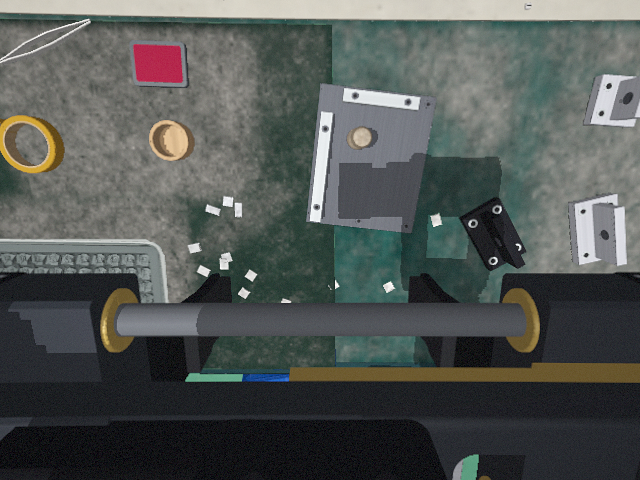

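The view shows the cup (171,140), stamp (361,137), fixture (370,158) with the long fence at left (321,165) and the short fence on top (382,99), and the pad (159,63).

```bash
python3 - <<'E'
import numpy as np,cv2
from h import ray
f=np.load('pics/w2.npz'); X=f['X']; z=X[...,2]
def reg(u0,v0,u1,v1):
    m=np.zeros((480,640),bool); m[v0:v1,u0:u1]=1; return m
def rect(m,lo,hi,n):
    q=X[m&(z>lo)&(z<hi)]; print(n,len(q),np.median(q[:,2]).round(4),cv2.minAreaRect(q[:,:2].astype(np.float32)*1000))
rect(reg(295,70,450,245),.006,.016,'plate')
rect(reg(300,108,336,230),.021,.033,'long')
rect(reg(338,80,430,112),.021,.033,'short')
q=X[reg(335,115,385,160)&(z>.066)&(z<.082)]; print('stamp',len(q),cv2.minEnclosingCircle(q[:,:2].astype(np.float32)*1000),np.median(q[:,2]))
q=X[reg(140,110,200,168)&(z>.022)&(z<.032)]; print('cup',len(q),cv2.minEnclosingCircle(q[:,:2].astype(np.float32)*1000),np.median(q[:,2]))
q=X[reg(125,35,195,95)&(z>.006)&(z<.014)]; print('pad',cv2.minAreaRect(q[:,:2].astype(np.float32)*1000))
E
```

```text
plate 12662 0.0115 ((542.0748901367188, 25.008316040039062), (150.96730041503906, 180.77828979492188), 84.10648345947266)
long 1264 0.0276 ((533.0682983398438, 89.1679916381836), (14.983511924743652, 139.4687957763672), 84.13169860839844)
short 1096 0.0274 ((618.6131591796875, 15.327472686767578), (94.78825378417969, 16.27886962890625), 84.10531616210938)
stamp 362 ((571.6995239257812, 42.3410530090332), 12.290030479431152) 0.07255112376877143
cup 542 ((566.5447998046875, 282.5542907714844), 25.82046890258789) 0.026781364440464257
pad ((658.627685546875, 292.62786865234375), (68.45903778076172, 52.755279541015625), 89.64006805419922)
```

Call:
send_rows --increments '[0, 0, 0, 2.8, -1.6, -2, 1, 0, 0, 0, 2.8, -1.6, -2, 1, 0, 0, 0, 2.8, -1.6, -2, 1, 0, 0, 0, 0, 0, -4, 1, 0, 0, 0, 0, 0, -4, 1, 0, 0, 0, 0, 0, -4, 1, 0, 0, 0, 0, 0, -4, 1, 0, 0, 0, 0, 0, -3, 1, 0, 0, 0, 0, 0, 0, 1, 0, 0, 0, 0, 0, 0, 1]'

```text
time: 3.28
position: [0.5699, 0.0416, 0.0672]
tool_rot: [1.0, 0.003, -0.002, -0.0]
ft_force: [0.5, -0.1, -0.6]
grip_width: 0.0869
grip_force: 0.0
```

Call:
send_rows --increments '[0, 0, 0, 0.15, 0.1, -1.2, 1, 0, 0, 0, 0, 0, -1.1, 1, 0, 0, 0, 0, 0, 0, 1, 0, 0, 0, 0, 0, 0, 0.6, 0, 0, 0, 0, 0, 0, 0.4, 0, 0, 0, 0, 0, 0, 0.2, 0, 0, 0, 0, 0, 0, 0, 0, 0, 0, 0, 0, 0, 0, 0, 0, 0, 0, 0, 0, 0, 0, 0, 0, 0, 0, 0, 0, 0, 0, 0, 0, 0, 0, 0]' --newtons 10

```text
time: 4.2
position: [0.5724, 0.0447, 0.0456]
tool_rot: [1.0, 0.004, 0.0, -0.0]
ft_force: [-0.2, 0.3, 0.7]
grip_width: 0.042
grip_force: 0.0
```

Call:
send_rows --increments '[0, 0, 0, 0, 0, 0, 0, 0, 0, 0, 0, 0, 0, 0, 0, 0, 0, 0, 0, 0, 0, 0, 0, 0, 0, 0, 0, 0, 0, 0, 0, 0, 0, 0, 0, 0, 0, 0, 0, 0, 0, 0]'

```text
time: 4.7
position: [0.5725, 0.0447, 0.0455]
tool_rot: [1.0, 0.004, 0.0, -0.0]
ft_force: [0.5, -0.2, 0.2]
grip_width: 0.0235
grip_force: 10.0
```

Call:
send_rows --increments '[0, 0, 0, 0, 0, 2, 0, 0, 0, 0, 0, 0, 4, 0, 0, 0, 0, -0.1, 3.97, 0, 0, 0, 0, 0, -0.1, 3.97, 0, 0, 0, 0, 0, -0.1, 3.97, 0, 0, 0, 0, 0, -0.1, 3.97, 0, 0, 0, 0, 0, -0.1, 3.97, 0, 0, 0, 0, 0, -0.1, 3.97, 0, 0, 0, 0, 0, 0, 0, 0, 0, 0, 0, 0, 0, 0, 0, 0, 0, 0, 0, 0, 0, -2, 0, 0, 0, 0, 0, 0, 0, 0, 0, 0, 0, 0, 0, 0, 0]'

```text
time: 5.78
position: [0.5653, 0.2811, 0.0845]
tool_rot: [1.0, 0.004, -0.002, 0.001]
ft_force: [-0.2, -0.2, -0.5]
grip_width: 0.023
grip_force: 10.0
```

```bash
python3 - <<'E'
from h import *
c=cam('wrist'); save(c,'w3'); s=cam('side'); d=s['image'][140:240,290:390]
d=cv2.resize(d,(480,480),interpolation=cv2.INTER_CUBIC); v=np.hstack([c['image'][:,160:480],d]); cv2.imwrite('pics/m3.png',v[...,::-1])
o=robot.get_obs(); print(o['time'],o['position'],o['grip_width'],o['grip_force'])
E
```

```text
5.8833 [0.56679436 0.28163006 0.08583016] 0.023572959044589684 9.999873993219808
```

View pics/m3.png

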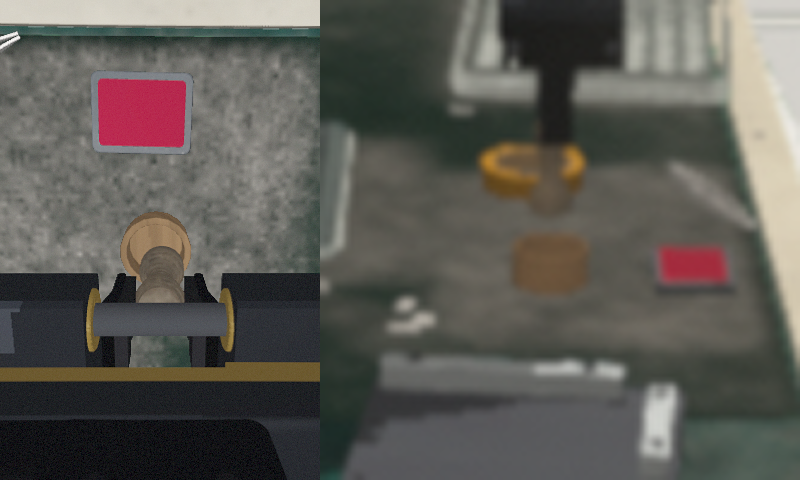

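The stamp hangs upright (left half at (160,270)) above the cup (155,245), and the side crop lines them up at columns 548/550. Lower it.

Call:
send_rows --increments '[0, 0, 0, 0, 0.1, -2, 0, 0, 0, 0, 0, 0, -1.6, 0, 0, 0, 0, 0, 0, -0.7, 0, 0, 0, 0, 0, 0, 0, 0, 0, 0, 0, 0, 0, 0, 0]'

```text
time: 6.3
position: [0.5669, 0.2835, 0.0429]
tool_rot: [1.0, 0.004, 0.0, -0.0]
ft_force: [0.4, 0.1, -0.2]
grip_width: 0.0231
grip_force: 10.0
```

Call:
send_rows --increments '[0, 0, 0, 0, 0, -0.2, 0, 0, 0, 0, 0, 0, 0, 0, 0, 0, 0, 0, 0, 0, 0.35, 0, 0, 0, 0, 0, 0, 0.5, 0, 0, 0, 0, 0, 0, 0.8, 0, 0, 0, 0, 0, 0, 1, 0, 0, 0, 0, 0, 0, 1, 0, 0, 0, 0, 0, 0, 1, 0, 0, 0, 0, 0, 0, 1, 0, 0, 0, 0, 0, 0, 1, 0, 0, 0, 0, 0, 3, 1, 0, 0, 0, 0, 0, 4, 1, 0, 0, 0, 0, 0, 4, 1, 0, 0, 0, 0, 0, 3, 1, 0, 0, 0, 0, 0, 0, 1, 0, 0, 0, 0, 0, 0, 1]'

```text
time: 7.63
position: [0.5679, 0.2844, 0.1832]
tool_rot: [1.0, 0.004, 0.003, -0.001]
ft_force: [0.7, -0.5, 0.3]
grip_width: 0.0869
grip_force: 0.0
```

```bash
python3 - <<'E'
from h import *
for n,(u,v) in dict(wrist=None,scene=(235,328)).items() if False else [('scene',(235,328)),('wrist',(0,0))]:
    c=cam(n); X=cloud(c); z=X[...,2]; d=np.hypot(X[...,0]-.5665,X[...,1]-.2826)<.045
    q=X[d&(z>.055)&(z<.085)]; print(n,len(q),len(q) and (np.round(q.min(0),3),np.round(q.max(0),3),q.mean(0)))
o=robot.get_obs(); print(o['time'],o['position'],o['grip_width'])
E
```

```text
scene 92 (array([0.552, 0.272, 0.055]), array([0.576, 0.298, 0.069]), array([0.56286128, 0.28702276, 0.06295123]))
wrist 632 (array([0.554, 0.269, 0.06 ]), array([0.579, 0.294, 0.07 ]), array([0.56793164, 0.28170867, 0.06669009]))
7.7333 [0.56544051 0.2835584  0.17964882] 0.08691296775855636
```

Stamp confirmed: top at z≈0.068, centred in the cup. Go to the bracket.

Call:
send_rows --increments '[0, 0, 0.0169, -0.75, -3.85, 0, 1, 0, 0, 0.0169, -0.75, -3.85, 0, 1, 0, 0, 0.0169, -0.75, -3.85, 0, 1, 0, 0, 0.0169, -0.75, -3.85, 0, 1, 0, 0, 0.0169, -0.75, -3.85, 0, 1, 0, 0, 0.0169, -0.75, -3.85, 0, 1, 0, 0, 0.0169, -0.75, -3.85, 0, 1, 0, 0, 0.0169, -0.75, -3.85, 0, 1, 0, 0, 0.0169, -0.75, -3.85, 0, 1, 0, 0, 0.0169, -0.75, -3.85, 0, 1, 0, 0, 0.0169, -0.75, -3.85, 0, 1, 0, 0, 0.0169, -0.75, -3.85, 0, 1, 0, 0, 0.0169, -0.75, -3.85, 0, 1, 0, 0, 0.0169, -0.75, -3.85, 0, 1, 0, 0, 0.0169, -0.75, -3.85, 0, 1, 0, 0, 0, 0, 0, 0, 1, 0, 0, 0, 0, 0, 0, 1]'

```text
time: 9.15
position: [0.4525, -0.2949, 0.1785]
tool_rot: [0.992, 0.129, -0.001, -0.002]
ft_force: [0.6, 0.1, 0.0]
grip_width: 0.0873
grip_force: 0.0
```

Call:
send_rows --increments '[0, 0, 0, 0, 0, -4, 1, 0, 0, 0, 0, 0, -4, 1, 0, 0, 0, 0, 0, -4, 1, 0, 0, 0, 0, 0, -2, 0.6, 0, 0, 0, 0, 0, -1, 0.5, 0, 0, 0, 0, 0, 0, 0.4, 0, 0, 0, 0, 0, 0, 0.2, 0, 0, 0, 0, 0, 0, 0, 0, 0, 0, 0, 0, 0, 0, 0, 0, 0, 0, 0, 0, 0, 0, 0, 0, 0, 0, 0, 0, 0, 0, 0, 0, 0, 0, 0, 0, 0, 0, 0, 0, 0, 0, 0, 0, 0, 0, 0, 0, 0]' --newtons 30

```text
time: 10.32
position: [0.454, -0.2938, 0.0308]
tool_rot: [0.991, 0.131, 0.0, 0.0]
ft_force: [-0.3, 0.4, 0.4]
grip_width: 0.0213
grip_force: 0.0
```

Call:
send_rows --increments '[0, 0, 0, 0, 0, -0.2, 0, 0, 0, 0, 0, 0, 0, 0, 0, 0, 0, 0, 0, 0, 0, 0, 0, 0, 0, 0, 0, 0, 0, 0, 0, 0, 0, 0, 0, 0, 0, 0, 0, 0, 0, 0]'

```text
time: 10.82
position: [0.4538, -0.2935, 0.0283]
tool_rot: [0.991, 0.131, -0.0, -0.0]
ft_force: [-0.2, 0.4, -1.5]
grip_width: 0.0119
grip_force: 30.0
```

Call:
send_rows --increments '[0, 0, 0, 0, 0, 2, 0, 0, 0, 0, 0, 0, 3, 0, 0, 0, 0, 0, 0, 3, 0, 0, 0, -0.0365, 1.04, 3.32, 0, 0, 0, 0, -0.0365, 1.04, 3.32, 0, 0, 0, 0, -0.0365, 1.04, 3.32, 0, 0, 0, 0, -0.0365, 1.04, 3.32, 0, 0, 0, 0, -0.0365, 1.04, 3.32, 0, 0, 0, 0, -0.0365, 1.04, 3.32, 0, 0, 0, 0, -0.0365, 1.04, 3.32, 0, 0, 0, 0, -0.0365, 1.04, 3.32, 0, 0, 0, 0, -0.0365, 1.04, 3.32, 0, 0, 0, 0, -0.0365, 1.04, 3.32, 0, 0, 0, 0, 0, 0, 0, 0, 0, 0, 0, 0, 0, 0, 0, 0, 0, 0, 0, 0, 0, 0]'

```text
validation failed for argument at $.in...
```

```bash
python3 - <<'E'
from h import *
c=cam('wrist'); X=cloud(c); z=X[...,2]; s=cam('side')
v=np.hstack([c['image'][:,100:500],cv2.resize(s['image'][160:260,290:390],(400,480),interpolation=cv2.INTER_CUBIC)]); cv2.imwrite('pics/m4.png',v[...,::-1])
o=robot.get_obs(); print(o['time'],o['position'],o['tool_rot'],o['grip_width'],o['ft_force'])
E
```

```text
10.9167 [ 0.45381248 -0.29348157  0.02832142] [ 9.91407500e-01  1.30809442e-01 -1.51177576e-04 -1.88112673e-04] 0.011583795014415758 [-0.10244022 -0.07041955 -2.4605784 ]
```

View pics/m4.png

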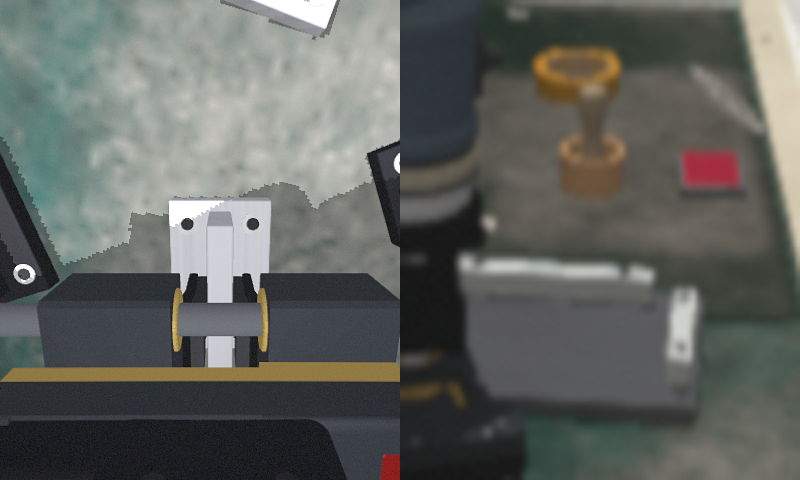

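The move was refused because the row count was wrong. The picture shows the bracket properly gripped by its web (220,290) and the stamp upright in its cup (592,140). Resending.

Call:
send_rows --increments '[0, 0, 0, 0, 0, 2, 0, 0, 0, 0, 0, 0, 3, 0, 0, 0, 0, 0, 0, 3, 0, 0, 0, -0.0365, 1.04, 3.32, 0, 0, 0, 0, -0.0365, 1.04, 3.32, 0, 0, 0, 0, -0.0365, 1.04, 3.32, 0, 0, 0, 0, -0.0365, 1.04, 3.32, 0, 0, 0, 0, -0.0365, 1.04, 3.32, 0, 0, 0, 0, -0.0365, 1.04, 3.32, 0, 0, 0, 0, -0.0365, 1.04, 3.32, 0, 0, 0, 0, -0.0365, 1.04, 3.32, 0, 0, 0, 0, -0.0365, 1.04, 3.32, 0, 0, 0, 0, -0.0365, 1.04, 3.32, 0, 0, 0, 0, 0, 0, 0, 0, 0, 0, 0, 0, 0, 0, 0, 0]'

```text
time: 12.17
position: [0.5576, 0.0403, 0.1081]
tool_rot: [0.999, -0.049, -0.0, 0.0]
ft_force: [0.5, 0.1, -2.5]
grip_width: 0.0115
grip_force: 30.0
```

```bash
python3 - <<'E'
from h import *
c=cam('wrist'); save(c,'w5'); X=cloud(c); z=X[...,2]
o=robot.get_obs(); print(o['time'],o['position'],o['tool_rot'],o['grip_width'],o['ft_force'],o['moment'])
m=np.zeros(z.shape,bool); m[:,150:500]=1
for lo,hi in [(.085,.097),(.125,.137),(.021,.033)]:
    q=X[m&(z>lo)&(z<hi)&(X[...,0]>.5)&(X[...,1]<.14)]; print(len(q),len(q) and (np.median(q[:,2]),cv2.minAreaRect(q[:,:2].astype(np.float32)*1000)))
E
```

```text
12.2167 [0.55727006 0.03901851 0.1080981 ] [ 9.98746979e-01 -5.00394215e-02 -6.94885125e-04  2.11423249e-04] 0.011315028707300402 [-0.55913666  0.22970914 -2.85252048] [ 0.02182208 -0.00436877  0.0483298 ]
6133 (np.float64(0.09453692495001849), ((556.096435546875, 40.33803939819336), (56.13003921508789, 89.63804626464844), 84.30980682373047))
3185 (np.float64(0.1327579479992512), ((560.5986328125, 41.163047790527344), (28.82539939880371, 71.0940170288086), 72.92111206054688))
4579 (np.float64(0.02745814025682386), ((601.3045654296875, 43.84907531738281), (67.97216796875, 149.57823181152344), 31.367841720581055))
```

View pics/w5.png

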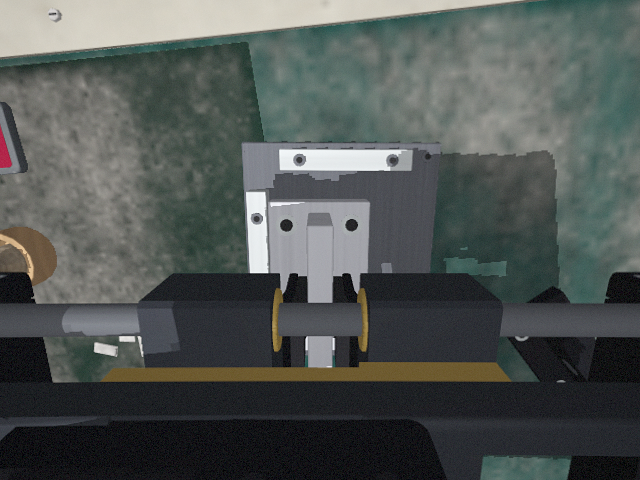

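The bracket hangs square over the plate: measured centre (556, 40) mm, yaw −5.7°, about 12/10 mm short of both fences, which are visible at (345,160) and (257,230). Lower it.

Call:
send_rows --increments '[0, 0, 0, 0, 0, -3, 0, 0, 0, 0, 0, 0, -2.5, 0, 0, 0, 0, 0, 0, -1, 0, 0, 0, 0, 0, 0, 0, 0, 0, 0, 0, 0, 0, -0.25, 0, 0, 0, 0, 0, 0, 0, 0, 0, 0, 0, 0, 0, 0, 0]'

```text
time: 12.8
position: [0.5589, 0.0378, 0.0421]
tool_rot: [0.999, -0.052, 0.001, 0.0]
ft_force: [0.1, 0.3, -2.8]
grip_width: 0.0119
grip_force: 30.0
```

Call:
send_rows --increments '[0, 0, 0, 0, 0, -0.3, 0, 0, 0, 0, 0, 0, 0, 0, 0, 0, 0, 0, 0, -0.15, 0, 0, 0, 0, 0, 0, 0, 0, 0, 0, 0, 0, 0, 0, 0]'

```text
time: 13.22
position: [0.559, 0.0383, 0.0385]
tool_rot: [0.999, -0.051, 0.001, 0.0]
ft_force: [-1.4, 0.5, 7.4]
grip_width: 0.0115
grip_force: 30.0
```

Call:
send_rows --increments '[0, 0, 0, 0.3, 0.195, 0, 0, 0, 0, 0, 0.3, 0.195, 0, 0, 0, 0, 0, 0.3, 0.195, 0, 0, 0, 0, 0, 0.29, 0.195, 0, 0, 0, 0, 0, 0, 0, 0, 0, 0, 0, 0, 0, 0, 0, 0]'

```text
time: 13.72
position: [0.5705, 0.0461, 0.0385]
tool_rot: [0.999, -0.051, 0.001, 0.0]
ft_force: [-2.4, -1.2, 8.0]
grip_width: 0.0115
grip_force: 30.0
```

Now press on both in small steps: +2 mm fixture x and +1.5 mm fixture y.

Call:
send_rows --increments '[0, 0, 0, 0.12, 0.08, 0, 0, 0, 0, 0, 0.1, 0.06, 0, 0, 0, 0, 0, 0, 0, 0, 0, 0, 0, 0, 0, 0, 0, 0]'

```text
time: 14.05
position: [0.5706, 0.047, 0.0385]
tool_rot: [0.999, -0.051, -0.001, 0.001]
ft_force: [-5.0, -2.7, 11.7]
grip_width: 0.0117
grip_force: 30.0
```

Call:
send_rows --increments '[0, 0, 0, 0.1, 0.2, 0, 0, 0, 0, 0, 0.05, 0.15, 0, 0, 0, 0, 0, 0, 0, 0, 0, 0, 0, 0, 0, 0, 0, 0]'

```text
time: 14.38
position: [0.5709, 0.0505, 0.0385]
tool_rot: [0.999, -0.051, -0.002, 0.001]
ft_force: [-8.4, -3.1, 12.6]
grip_width: 0.0116
grip_force: 30.0
```

Call:
send_rows --increments '[0, 0, 0, 0, 0.15, -0.0, 0, 0, 0, 0, 0, 0.15, 0, 0, 0, 0, 0, 0, 0, 0, 0, 0, 0, 0, 0, 0, 0, 0]'

```text
time: 14.72
position: [0.571, 0.0508, 0.0386]
tool_rot: [0.999, -0.05, -0.002, 0.003]
ft_force: [-7.9, -12.2, 13.1]
grip_width: 0.0116
grip_force: 30.0
```

Call:
send_rows --increments '[0, 0, 0, 0.15, 0, 0, 0, 0, 0, 0, 0, 0, 0, 0, 0, 0, 0, 0, 0, 0, 0, 0, 0, 0, 0, 0, 0, 0, 0, 0, 0, 0, 0, 0, 0, 0, 0, 0, 0, 0, 0, 0]'

```text
time: 15.22
position: [0.571, 0.0508, 0.0386]
tool_rot: [0.999, -0.05, -0.004, 0.003]
ft_force: [-10.2, -11.1, 14.7]
grip_width: 0.0114
grip_force: 30.0
```

```bash
python3 - <<'E'
from h import *
c=cam('wrist'); save(c,'w6'); X=cloud(c); z=X[...,2]
o=robot.get_obs(); print(o['time'],o['position'],o['tool_rot'],o['grip_force'],o['ft_force'],o['moment'],np.abs(o['joint_velocities']).max())
m=np.zeros(z.shape,bool); m[:,200:450]=1
q=X[m&(z>.0235)&(z<.0264)&(X[...,0]>.5)&(X[...,1]<.078)&(X[...,0]<.6165)]; print(len(q),np.median(q[:,2]),cv2.minAreaRect(q[:,:2].astype(np.float32)*1000))
E
```

```text
15.2667 [0.57099807 0.05082991 0.03859675] [ 0.99875067 -0.04973923 -0.00390614  0.00280246] 30.007037222385406 [ -9.85065156 -11.66999319  16.09211038] [-2.10794469  1.7377631   0.01332957] 0.0021377957753726078
5566 0.02550021306368308 ((570.644287109375, 27.293264389038086), (101.04761505126953, 91.56285095214844), 89.977783203125)
```

View pics/w6.png

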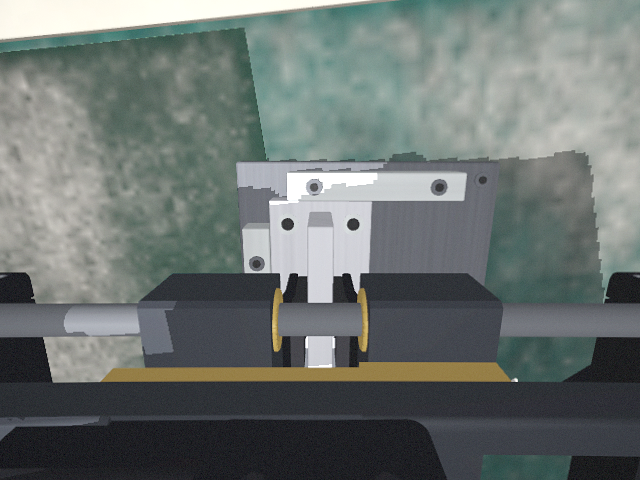

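The bracket's base sits flush to both fences: the left edge at column 270 against the long fence, and the top edge at row 201 against the short fence. The push is about 8.6 N and 12.6 N on the two fences, well beyond the friction, and the arm is at rest.

```bash
python3 -c "
from rig import robot
print(robot.hand_in())"
```

```text
the job is handed in; nothing more can be done
None
```

The stamp stands upright in its cup, and I handed the job in with the long bracket flat on the plate, held in the gripper and pressed home against both fences (about 9 N and 13 N by wrist force); the hand-in returned no verdict.

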